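Snap the ticket holder onto its stand

TASK

Pick up the red ticket holder, set it over the two brass hooks of the blue ticket stand and push it straight down, firmly but without forcing it (it cracks if leaned on), until both sides have clicked and it lies fully home on the deck; then let go. Leave the green holder and the other things on the counter where they are.

Things in the scene. Friction and masses are not known exactly. Their poses are not given: they have to be found in the camera images.
- red_holder: Red plastic price-ticket holder, 0.09-0.15 kg, loose on the counter: foot plate 44 (x) x 104 (y) mm, 8 mm thick in the middle and 4 mm at the ends (beyond y = 29 mm), with an upright panel across its middle. Symmetric under a half turn: may be fitted either way round. Origin: centre of the plate's underside, z up. The plate has a slot through it at each end for a hook: y from 29 to 40 mm either side of centre, 17 mm wide in x.
- red_grip (a point): Where to pinch the red holder: centre of its upright panel, 46 mm above the plate's underside. The panel is 10 mm thick (along x, the way to pinch), 46 mm wide (y) and its top is 70 mm above the underside; a blank white card on both faces.
- red_end_left (a point): Point on the underside of the red holder's plate at y = +46 mm, just outside its slot
- red_end_right (a point): The same at y = -46 mm
- stand: Ticket stand fixed to the counter: dark wooden foot 92 (x) x 152 (y) x 12 mm, on it a black rubber cushion, on that a blue deck 74 (x) x 134 (y) mm, its top 55 mm above the counter when unloaded. Origin: centre of the foot's underside; y runs from hook to hook. Over 45 N of contact force (wedging forces added in) breaks it: keep the downward push under 28 N.
- deck_top (a point): Centre of the blue deck's top face, where the holder's underside lies when home (axes as the stand). The deck is sprung: it begins to sink at 3 to 5 N, then goes straight down about 1 mm per 1.2 N to a hard stop at 14 mm, so it sinks some 8 to 14 mm before the hooks give.
- hook_left (a joint): Inward bend (rad) of the brass snap hook at the deck's y = +37 mm: 0 at rest, about 0.08 just before it clicks, then springs back. Both hooks: 12 mm wide in x, stem 4 mm thick in y, top 20 mm above the deck, sloping outer ramp; catch edge 6 mm above the deck, reaching 3.5 mm outward of the stem, over the plate when home.
- hook_right (a joint): The same for the hook at y = -37 mm, mirrored. Snapping both needs a total downward push of roughly 13 to 21 N, depending on friction; one hook is a little stiffer. The push drops as a side clicks and rises again once the plate lies on the deck.
- green_holder: green ticket holder, same shape and size as the red one; not the one wanted. Origin: centre of its underside. Leave it alone.
- bell: brass counter bell, 72 mm wide, 50 mm tall, loose. Origin: centre of its underside. Leave it alone.
- gift_box: cardboard gift box with red ribbon, 70 x 100 x 45 mm, loose. Origin: centre of its underside. Leave it alone.
- sweet_jar: amber jar with red cap, 80 mm across, 110 mm tall, loose. Origin: centre of its underside. Leave it alone.
- sweet_jar2: green jar with brass cap, 72 mm across, 90 mm tall, loose. Origin: centre of its underside. Leave it alone.
- tin: round tin with blue band, 70 mm across, 55 mm tall, loose. Origin: centre of its underside. Leave it alone.
- bowl: white bowl, 110 mm across, 40 mm tall, loose. Origin: centre of its underside. Leave it alone.
- scoop: long spoon-like sweets scoop, 150 mm, lying loose. Origin: centre of its underside. Leave it alone.
There are look-alikes about, which are no part of the job. What is shaped like the red_holder but black is not meant.

How it is judged:
By the outcome, as a careful person would: the job done as asked, in the order asked, and still so for the second after the job is handed in, with the robot touching nothing.
It also fails if it takes over 53 s, if anything falls off the work surface, if the arm or the gripper's body presses on something with over 40 N, if the wrist force passes 120 N, or if a joint passes its speed limit or range.

ROBOT

A 7-joint arm with a two-finger parallel gripper is mounted at the origin on the work surface. World frame = base frame: x ahead of the robot, y to its left, z up, the work surface at z = 0. Lengths are in m, angles in rad, forces in N, time in s.
With the tool pointing down it reaches from about 0.4 to 0.85 m from the base axis. Payload 4.5 kg.
Tool frame: the origin (TCP) lies at the very end of the fingers, on their centre line; the grasp point (between the pads) lies 19 mm behind it (tcp_to_grasp is the z of the grasp point in the tool frame, in m); z points along the fingers, y is the line along which they close (so a half turn about z gives the same grasp; the last joint's range is limited). The gripper opens to 88 mm and grips with 3 to 60 N. Pads are 18 mm wide; open, the fingers measure 123 mm over their backs; the gripper's body (75 mm by 187 mm) begins 45 mm behind the grasp point.
Start: joints at [-1.074, 0.689, -0.195, 1.565, 0.157, 0.902, -0.215], TCP at [0.279, 0.559, 0.239] pointing down, gripper open.
Joint ranges: [-3.01, 3.01], [-0.46, 2.08], [-1.47, 1.51], [0.13, 2.56], [-1, 4.14], [0.04, 2.09], [-2.66, 2.66]. Speed limits (rad/s): [2.57, 2.57, 3.14, 3.14, 3.14, 3.14, 3.14].

INTERFACE

Orientations are given as a unit quaternion [x, y, z, w].
In Python, from plant import * gives the robot as it stands. The module is installed in compiled form; this text tells all that it offers.
- The arm moves only by the shell command python3 -m jog 'ROWS' [OPENING] [FORCE]. ROWS is JSON, a list that holds one entry, the list of rows, each a list of 6 numbers: the shift along the tool's x, y, z in m, then the turn, a rotation vector about the tool's x, y, z in rad. In form: [[[dx, dy, dz, ax, ay, az], ...]]. A call has 1 to 12 rows; each row shifts and turns the commanded pose from where the row before left it, along the tool's axes as they then stand; what a row does not reach is not made up. A row lasts 1/8 s, in which the tool goes at most 62.5 mm and 10.7 degrees, less where a joint would pass 70% of its speed; a pose out of reach is approached as far as the arm can. A call with a gripper value outside its range is refused whole. OPENING is the finger opening in m, from 0 to 0.0881, set as the call begins (- or left out, the last holds). The fingers move at their own pace and stop on an object; FORCE is the grip in N (left out, the last holds). Time passes only in rows, so rows that do not move let the fingers close. It gives the time, the measured TCP pose, the force, the opening and the grip force at its end, in the units of the state.
- get_state(): the state, without advancing time (a new reading comes with each control period).
- snapshot(name): name is "side" or "top" or "wrist"; returns a dict with "frame" (400x640x3 uint8, red, green, blue), "mtx" (3x3 intrinsics, pixels), "xyz" and "orientation" of the camera in the world; the wrist camera has in their place "mount" (4x4, takes a point from camera to tool coordinates, whose origin is the TCP and whose axes are the flange's). Camera axes: x right, y down, z forward; pixel columns grow to the right and rows downward; lengths in m; the calibration is good to about 2 mm. A picture is of the moment at which its call begins: read the wrist's pose just before it. There is no depth.
- finish_job(): hands the job in; it is judged then, once.
The state is a dict: "clock": time; "q": joint angles; "qd": joint speeds; "joint_torque": joint torques, N m; "tool_pos": TCP position; "eef_rot": TCP orientation; "contact_force": force on the tool from outside, world axes, zero at the start; "moment": the same for the moment, N m; "opening": opening from 0.0 (shut) to 1.0 (fully open); "finger_force": force on a finger pad.
Only numpy, scipy, OpenCV 4.12 (cv2) and the standard library are available. Lean on these libraries where they do the work, as an engineer would, in place of code of your own. Each camera call takes 0.05 s, during which the arm holds its last target. There are 200 camera calls.

## Working session

There is one attempt and no reset: what is moved stays moved. The work goes in short steps, Python scripts to look and compute and a shell command to move; the robot and the scene stay as the last step left them, time stands still between calls to the robot, and variables do not carry over. Pictures are saved under pics/ and viewed, at most 10 in all, crops included, and the job is handed in when it is done.

```bash
mkdir -p pics
cat > h.py <<'E'
from plant import *
import numpy as np, cv2
from scipy.spatial.transform import Rotation as R
def cam(n):
    st=get_state(); s=snapshot(n)
    if 'mount' in s:
        T=np.eye(4);T[:3,:3]=R.from_quat(st['eef_rot']).as_matrix();T[:3,3]=st['tool_pos'];T=T@np.array(s['mount'])
    else:
        T=np.eye(4);o=np.array(s['orientation']);T[:3,:3]=R.from_quat(o).as_matrix() if o.size==4 else o;T[:3,3]=s['xyz']
    return s['frame'],np.array(s['mtx']),T
def onplane(uv,K,T,z):
    d=T[:3,:3]@np.linalg.solve(K,[uv[0],uv[1],1.]);return T[:3,3]+d*(z-T[2,3])/d[2]
def proj(p,K,T):
    c=K@(T[:3,:3].T@(np.array(p)-T[:3,3]));return c[:2]/c[2]
def save(f,n): cv2.imwrite('pics/'+n,f[...,::-1])
E
python3 - <<'E'
from h import *
for n in('top','side'):
    f,K,T=cam(n);save(f,n+'0.png');print(n,K.tolist(),T.round(3).tolist())
s=get_state();print(s)
E
```

```text
top [[443.1350023375562, 0.0, 322.0384256023333], [0.0, 443.1350023375562, 198.27829379153522], [0.0, 0.0, 1.0]] [[0.019, -0.99, 0.142, 0.382], [-1.0, -0.022, -0.019, -0.038], [0.022, -0.142, -0.99, 1.224], [0.0, 0.0, 0.0, 1.0]]
side [[459.7824066246533, 0.0, 318.5671469652912], [0.0, 459.7824066246533, 199.91663357350757], [0.0, 0.0, 1.0]] [[0.881, -0.299, 0.368, 0.104], [-0.474, -0.529, 0.704, -0.869], [-0.016, -0.794, -0.607, 0.787], [0.0, 0.0, 0.0, 1.0]]
{'clock': 0.1, 'q': array([-1.07422069,  0.68988044, -0.19453583,  1.5662303 ,  0.15730316,
        0.90252288, -0.21508997]), 'qd': array([-0.00122018, -0.00409277,  0.00128757, -0.00307352,  0.00077928,
        0.00036734,  0.00150792]), 'joint_torque': array([-3.48298483e-03, -5.28497386e+01, -1.27144977e+00, -1.53839368e+01,
       -5.25202369e-02,  1.96349443e-03,  2.96630799e-05]), 'tool_pos': array([0.27880001, 0.55873392, 0.23800552]), 'eef_rot': array([ 2.29280189e-01,  9.73360116e-01, -8.13845053e-04, -1.31154468e-04]), 'contact_force': array([ 0.60627433,  0.33518948, -0.57847401]), 'moment': array([-0.01995948, -0.00658508, -0.04478053]), 'finger_force': 0.0, 'opening': 0.9987026877084955}
```

View images.

View pics/top0.png

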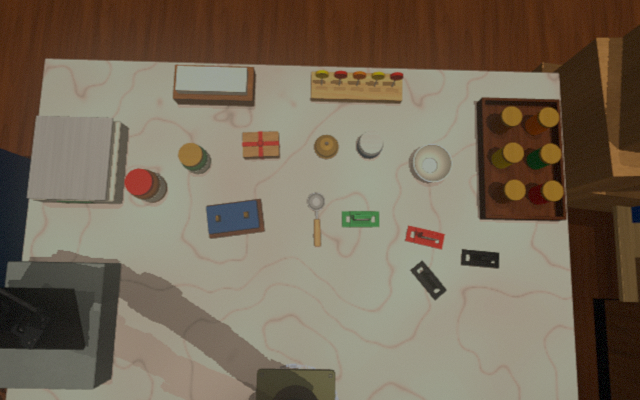

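View pics/side0.png

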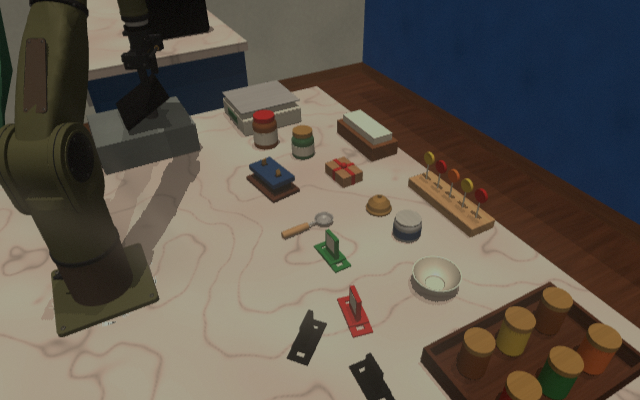

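Top view: the red holder is at (425,237), the green one at (360,219), the black look-alikes at (480,258) and (428,280), and the blue stand with two brass hooks at (235,217). The red one at (425,237) fits: it is the only red plate with an upright panel. I'll measure it and check it in a crop.

```bash
cat > m.py <<'E'
from h import *
f,K,T=cam('top');hsv=cv2.cvtColor(f,cv2.COLOR_RGB2HSV)
def rect(mask,roi,z,name):
    m=np.zeros_like(mask);x0,y0,x1,y1=roi;m[y0:y1,x0:x1]=mask[y0:y1,x0:x1]
    c=np.vstack(cv2.findContours(m,cv2.RETR_EXTERNAL,cv2.CHAIN_APPROX_NONE)[0])[:,0]
    P=np.array([onplane(p,K,T,z)[:2] for p in c])
    (cx,cy),(w,h),a=cv2.minAreaRect((P*1000).astype(np.float32))
    B=cv2.boxPoints(((cx,cy),(w,h),a));e=[B[1]-B[0],B[2]-B[1]];l=max(e,key=np.linalg.norm)
    print(name,'n',m.sum()//255,'ctr',round(cx,1),round(cy,1),'size',round(w,1),round(h,1),'long axis deg',np.degrees(np.arctan2(l[1],l[0])).round(1)%180)
red=cv2.inRange(hsv,(0,150,80),(8,255,255))|cv2.inRange(hsv,(172,150,80),(180,255,255))
rect(red,(395,220,455,255),.004,'red')
blue=cv2.inRange(hsv,(105,90,40),(125,255,255))
rect(blue,(195,190,275,245),.055,'deck')
br=cv2.inRange(hsv,(8,50,30),(35,255,200));m=np.zeros_like(br);m[205:230,210:256]=br[205:230,210:256]
n,l,s,c=cv2.connectedComponentsWithStats(m)
for i in range(1,n):
    if s[i,4]>5: print('hook',s[i],c[i].round(1),onplane(c[i],K,T,.072).round(4))
g=np.hstack([cv2.resize(f[190:260,195:275],None,fx=5,fy=5,interpolation=2),cv2.resize(f[200:270,390:460],None,fx=5,fy=5,interpolation=2)]);save(g,'crop1.png')
E
python3 m.py
```

```text
red n 442 ctr 456.7 -346.6 size 101.1 41.4 long axis deg 77.6
deck n 812 ctr 496.6 175.6 size 68.5 127.4 long axis deg 99.0
hook [244 212   4   6  21] [245.5 214.1] [0.5017 0.1382 0.072 ]
hook [216 215   4   6  20] [217.4 217.8] [0.4907 0.2103 0.072 ]
hook [247 228   9   2  11] [251.6 228.8] [0.4639 0.1206 0.072 ]
```

View pics/crop1.png

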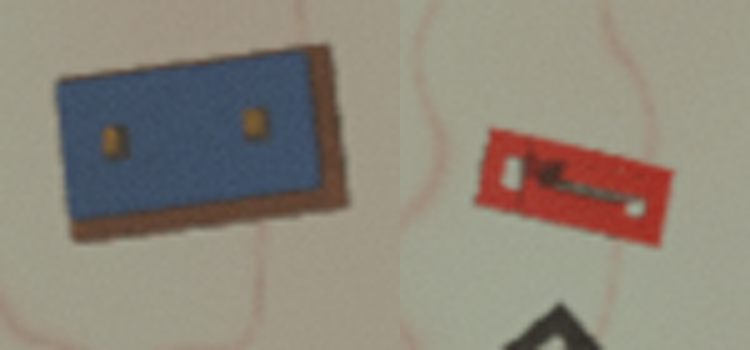

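Crop: the stand's hooks are clear of obstruction. The red holder with two slots and its panel (image centre about 425,237) is confirmed as the target, and the sizes match (101×41 mm, hooks 73 mm apart). Next I work out the tool-frame deltas, stopping over the stand for a near look on the way.

```bash
cat >> h.py <<'E'
def to(pos,ydeg):
    s=get_state();M=R.from_quat(s['eef_rot']).as_matrix()
    yd=np.degrees(np.arctan2(M[1,1],M[0,1]))
    t=np.array([[0,np.cos(np.radians(ydeg)),0],[0,np.sin(np.radians(ydeg)),0],[0,0,-1.]]);t[:,0]=np.cross(t[:,1],t[:,2])
    print('tool shift mm',(M.T@(np.array(pos)-s['tool_pos'])*1000).round(1),'turn(tool) rad',R.from_matrix(M.T@t).as_rotvec().round(4),'pos',s['tool_pos'].round(4),'ydeg',yd.round(2),'t',s['clock'],'q7',s['q'][6].round(2),'F',s['contact_force'].round(1))
E
python3 - <<'E'
from h import *
to([.497,.175,.25],9.); to([.457,-.347,.2],-12.4)
print(np.array(snapshot('wrist')['mount']).round(3))
E
```

```text
tool shift mm [-366.5 -246.1  -11.5] turn(tool) rad [-1.20e-03  8.00e-04  9.51e-01] pos [0.2789 0.5588 0.2381] ydeg 63.49 t 0.15 q7 -0.22 F [ 0.   0.3 -0.5]
tool shift mm [-563.8 -731.    39.2] turn(tool) rad [-1.1000e-03  1.0000e-03  1.3245e+00] pos [0.2789 0.5588 0.2381] ydeg 63.49 t 0.15 q7 -0.22 F [ 0.   0.3 -0.5]
[[ 0.001 -0.959 -0.284  0.073]
 [ 1.     0.001 -0.     0.001]
 [ 0.    -0.284  0.959 -0.147]
 [ 0.     0.     0.     1.   ]]
```

```bash
python3 -m jog '[[[-0.0366,-0.0246,-0.001,0,0,0],[-0.0366,-0.0246,-0.001,0,0,0],[-0.0366,-0.0246,-0.001,0,0,0],[-0.0366,-0.0246,-0.001,0,0,0],[-0.0366,-0.0246,-0.001,0,0,0],[-0.0366,-0.0246,-0.001,0,0,0],[-0.0366,-0.0246,-0.001,0,0,0],[-0.0366,-0.0246,-0.001,0,0,0],[-0.0366,-0.0246,-0.001,0,0,0],[-0.0366,-0.0246,-0.001,0,0,0]]]' && python3 -m jog '[[[0,0,0,0,0,0.1585],[0,0,0,0,0,0.1585],[0,0,0,0,0,0.1585],[0,0,0,0,0,0.1585],[0,0,0,0,0,0.1585],[0,0,0,0,0,0.1585],[0,0,0,0,0,0],[0,0,0,0,0,0]]]'
python3 - <<'E'
from h import *
f,K,T=cam('wrist');save(f,'w1.png');np.savez('w1.npz',f=f,K=K,T=T)
print(proj([.497,.175,.055],K,T))
to([.457,-.347,.2],-12.4)
E
```

```text
clock: 1.45
tool_pos: [0.4973, 0.1745, 0.2487]
eef_rot: [0.229, 0.973, 0.0, -0.0]
contact_force: [1.4, 0.3, -0.4]
opening: 0.999
finger_force: 0.0
clock: 2.45
tool_pos: [0.4966, 0.1758, 0.2487]
eef_rot: [0.648, 0.761, -0.0, -0.0]
contact_force: [-1.1, 0.3, -0.7]
opening: 1.0
finger_force: 0.0
[320.87830279 172.80813912]
tool shift mm [-509.9 -122.    48.6] turn(tool) rad [-2.000e-04 -1.000e-04  3.756e-01] pos [0.4966 0.1758 0.2487] ydeg 9.12 t 2.5 q7 -0.24 F [-0.1 -0.1  0.3]
```

View pics/w1.png

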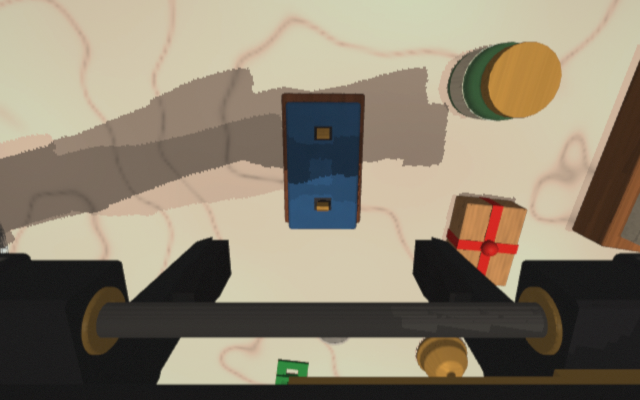

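Wrist view: the stand is centred at (322,170), with hooks at (323,132) and (322,205). I'll measure these and go on to the red holder.

```bash
python3 - <<'E'
from h import *
d=np.load('w1.npz');f,K,T=d['f'],d['K'],d['T'];hsv=cv2.cvtColor(f,cv2.COLOR_RGB2HSV)
def comps(m,roi,z,mn):
    x0,y0,x1,y1=roi;q=np.zeros_like(m);q[y0:y1,x0:x1]=m[y0:y1,x0:x1]
    n,l,s,c=cv2.connectedComponentsWithStats(q)
    for i in range(1,n):
        if s[i,4]>mn: print(s[i],c[i].round(1),onplane(c[i],K,T,z).round(4))
    return q
b=cv2.inRange(hsv,(100,100,20),(125,255,255));q=comps(b,(275,85,375,235),.055,100)
c=np.vstack(cv2.findContours(q,0,1)[0])[:,0]
P=np.array([onplane(p,K,T,.055)[:2] for p in c])*1000
print(cv2.minAreaRect(P.astype(np.float32)))
h=cv2.inRange(hsv,(10,60,20),(32,255,255));comps(h,(300,110,345,220),.073,20)
E
python3 -m jog '[[[-0.0464,-0.0111,0.0045,0,0,0],[-0.0464,-0.0111,0.0045,0,0,0],[-0.0464,-0.0111,0.0045,0,0,0],[-0.0464,-0.0111,0.0045,0,0,0],[-0.0464,-0.0111,0.0045,0,0,0],[-0.0464,-0.0111,0.0045,0,0,0],[-0.0464,-0.0111,0.0045,0,0,0],[-0.0464,-0.0111,0.0045,0,0,0],[-0.0464,-0.0111,0.0045,0,0,0],[-0.0464,-0.0111,0.0045,0,0,0],[-0.0464,-0.0111,0.0045,0,0,0]]]' && python3 -m jog '[[[0,0,0,0,0,0.1252],[0,0,0,0,0,0.1252],[0,0,0,0,0,0.1252],[0,0,0,0,0,0],[0,0,0,0,0,0]]]'
python3 - <<'E'
from h import *
f,K,T=cam('wrist');save(f,'w2.png');np.savez('w2.npz',f=f,K=K,T=T)
print(proj([.457,-.347,.07],K,T),proj([.457,-.347,.004],K,T))
to([.457,-.347,.2],-12.4)
E
```

```text
[ 286  103   74  126 8319] [322.5 163.6] [0.4971 0.1848 0.055 ]
((497.9579772949219, 179.443359375), (72.58769226074219, 131.07041931152344), 9.066399574279785)
[316 127  15  13 176] [322.7 133. ] [0.4919 0.2173 0.073 ]
[316 201  14  10 128] [322.3 205.6] [0.5032 0.1458 0.073 ]
clock: 3.88
tool_pos: [0.4557, -0.3491, 0.1991]
eef_rot: [0.649, 0.761, 0.0, 0.0]
contact_force: [0.7, 0.1, 0.4]
opening: 0.997
finger_force: 0.0
clock: 4.5
tool_pos: [0.4559, -0.3474, 0.1991]
eef_rot: [0.779, 0.627, 0.0, -0.0]
contact_force: [0.1, -0.2, -0.4]
opening: 1.0
finger_force: 0.0
[321.88707165 187.66321656] [321.76216373 171.34905258]
tool shift mm [ 0.7  1.  -0.8] turn(tool) rad [ 0.     -0.0003 -0.0001] pos [ 0.4559 -0.3474  0.1992] ydeg -12.4 t 4.55 q7 0.41 F [-0.4 -0.5 -0.1]
```

View pics/w2.png

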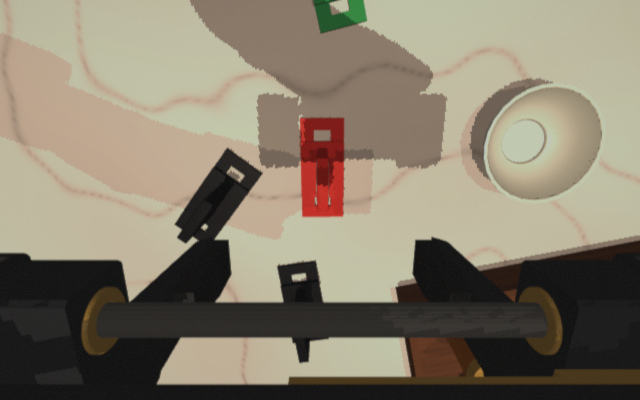

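Wrist view: the red holder is at (323,167), aligned with the image, with its slots at (322,135) and (322,197). The two black look-alikes are to the lower left and the bowl is at (540,140). I'll refine the centre, then descend.

Run:
```python
from h import *
d=np.load('w2.npz');f,K,T=d['f'],d['K'],d['T'];hsv=cv2.cvtColor(f,cv2.COLOR_RGB2HSV)
red=cv2.inRange(hsv,(0,150,60),(8,255,255))|cv2.inRange(hsv,(172,150,60),(180,255,255))
q=np.zeros_like(red);q[105:230,290:360]=red[105:230,290:360]
c=np.vstack(cv2.findContours(q,0,1)[0])[:,0]
P=np.array([onplane(p,K,T,.004)[:2] for p in c])*1000
r=cv2.minAreaRect(P.astype(np.float32));print(r)
to([r[0][0]/1000,r[0][1]/1000,.027],-12.4)
```

```text
((457.8071594238281, -344.1211853027344), (102.5634536743164, 44.11797332763672), 78.18663024902344)
tool shift mm [  3.6   1.2 172.2] turn(tool) rad [ 0.     -0.0003 -0.0001] pos [ 0.4559 -0.3474  0.1992] ydeg -12.4 t 4.55 q7 0.41 F [-0.4 -0.5 -0.1]
```

```bash
python3 -m jog '[[[0.002,0.001,0.03,0,0,0],[0,0,0.04,0,0,0],[0,0,0.04,0,0,0],[0,0,0.035,0,0,0],[0,0,0.02,0,0,0],[0,0,0.007,0,0,0],[0,0,0,0,0,0]]]' 0.04 20 && python3 -m jog '[[[0,0,0,0,0,0],[0,0,0,0,0,0],[0,0,0,0,0,0],[0,0,0,0,0,0],[0,0,0,0,0,0]]]' 0.0 30
```

```text
clock: 5.42
tool_pos: [0.4576, -0.346, 0.0276]
eef_rot: [0.78, 0.626, 0.0, 0.0]
contact_force: [-0.5, -0.1, 0.5]
opening: 0.454
finger_force: 0.0
clock: 6.05
tool_pos: [0.4575, -0.3459, 0.0277]
eef_rot: [0.78, 0.626, 0.0, 0.0]
contact_force: [-1.2, 0.3, 6.7]
opening: 0.11
finger_force: 30.0
```

```bash
python3 -m jog '[[[0,0,-0.005,0,0,0],[0,0,-0.02,0,0,0],[0,0,-0.04,0,0,0],[0,0,-0.04,0,0,0],[0,0,-0.04,0,0,0],[0,0,-0.02,0,0,0],[0,0,0,0,0,0]]]' - 50
python3 - <<'E'
from h import *
f,K,T=cam('wrist');save(f,'w3.png');np.savez('w3.npz',f=f,K=K,T=T)
s=get_state();print(s['opening'],s['finger_force'])
to([.4971,.1777,.19],9.0)
E
```

```text
clock: 6.92
tool_pos: [0.4581, -0.3464, 0.1946]
eef_rot: [0.78, 0.626, 0.001, 0.002]
contact_force: [-0.5, -0.3, -1.9]
opening: 0.109
finger_force: 50.0
0.10768515242513044 49.99706782400608
tool shift mm [519.6 -74.8   2.8] turn(tool) rad [ 0.0014  0.0007 -0.3757] pos [ 0.4574 -0.3457  0.1931] ydeg -12.52 t 6.975 q7 0.4 F [ 0.   1.  -1.6]
```

View pics/w3.png

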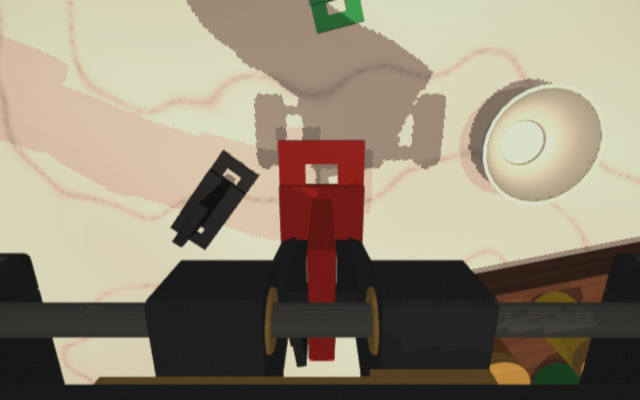

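Wrist view: the red holder is held square, with its front edge at row 140 (columns 279–365) and its front slot at (321,175). Next I carry it to above the stand.

```bash
python3 -m jog '[[[0.0472,-0.0068,0,0,0,0],[0.0472,-0.0068,0,0,0,0],[0.0472,-0.0068,0,0,0,0],[0.0472,-0.0068,0,0,0,0],[0.0472,-0.0068,0,0,0,0],[0.0472,-0.0068,0,0,0,0],[0.0472,-0.0068,0,0,0,0],[0.0472,-0.0068,0,0,0,0],[0.0472,-0.0068,0,0,0,0],[0.0472,-0.0068,0,0,0,0],[0.0472,-0.0068,0,0,0,0]]]' && python3 -m jog '[[[0,0,0,0,0,-0.1252],[0,0,0,0,0,-0.1252],[0,0,0.01,0,0,-0.1252],[0,0,0.03,0,0,0],[0,0,0.02,0,0,0],[0,0,0,0,0,0],[0,0,0,0,0,0]]]'
python3 - <<'E'
from h import *
d=np.load('w3.npz');K=d['K'];M=np.array(snapshot('wrist')['mount'])
for uv in [(321,140),(321,175)]:print('in tool frame',uv,onplane(uv,K,M,.023).round(4))
f,K,T=cam('wrist');save(f,'w4.png');np.savez('w4.npz',f=f,K=K,T=T)
to([.4971,.1777,.13],9.0)
g,_,_=cam('side');save(cv2.resize(g[130:230,210:340],None,fx=5,fy=5),'s4.png')
E
```

```text
clock: 8.35
tool_pos: [0.496, 0.1786, 0.1911]
eef_rot: [0.78, 0.626, -0.001, -0.0]
contact_force: [1.1, 0.3, -0.6]
opening: 0.109
finger_force: 50.0
clock: 9.22
tool_pos: [0.4969, 0.1773, 0.1323]
eef_rot: [0.65, 0.76, -0.0, -0.0]
contact_force: [-0.3, 0.4, -0.8]
opening: 0.112
finger_force: 50.0
in tool frame (321, 140) [0.0534 0.0006 0.023 ]
in tool frame (321, 175) [0.0354 0.0006 0.023 ]
tool shift mm [ 0.2 -0.2  2.9] turn(tool) rad [ 0.0012 -0.0003 -0.0001] pos [0.4973 0.1775 0.1329] ydeg 8.99 t 9.325 q7 -0.19 F [-0.1 -0.1 -1.2]
```

View pics/w4.png

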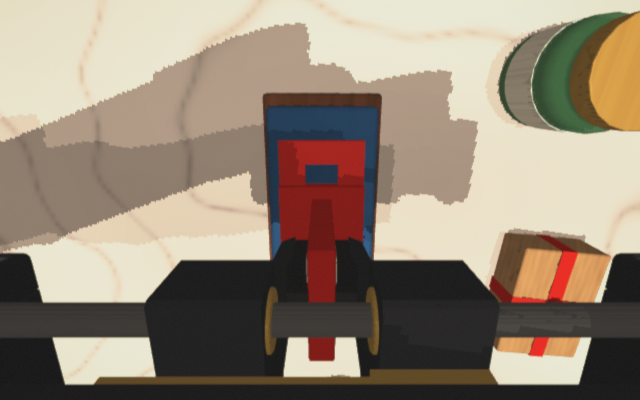

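View pics/s4.png

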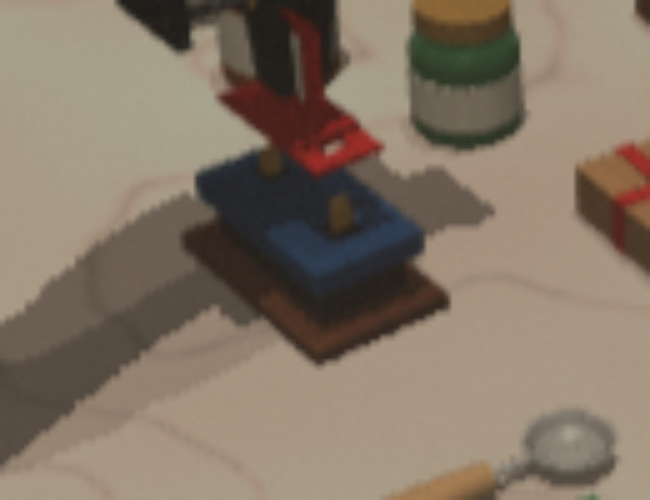

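Wrist: the plate's front edge is at row 140 (columns 278–365), the deck's end edge at about row 107 (columns 266–378), and only deck shows through the slot. Side view: the holder is level above both hooks. I'll compare the plate and the deck from this same picture.

```bash
cat > rel.py <<'E'
from h import *
def rel(f,K,ztcp,zdeck=.055,save_as=None):
    M=np.array(snapshot('wrist')['mount']);hsv=cv2.cvtColor(f,cv2.COLOR_RGB2HSV)
    b=cv2.inRange(hsv,(100,90,20),(125,255,255));r=cv2.inRange(hsv,(0,150,60),(8,255,255))|cv2.inRange(hsv,(172,150,60),(180,255,255))
    b[:,:255]=0;b[:,390:]=0;r[:,:260]=0;r[:,380:]=0;b[230:]=0
    tf=lambda uv,z:(onplane(uv,K,M,z)*1000).round(1)[:2]
    cu=lambda m,c:np.nonzero(m[:,c])[0]
    te=[cu(b,c)[0]-.5 for c in range(285,361,5)];re=[cu(r,c)[0]-.5 for c in range(285,361,5)]
    re0=int(np.median(re))
    print('deck end rows',te,'plate end rows',re)
    print('deck end x tool',tf((322,np.median(te)),ztcp-zdeck),'plate end x',tf((322,np.median(re)),.023))
    for row in range(re0+6,re0+30,6):
        rr=np.nonzero(r[row])[0];print(row,'plate mid y',((tf((rr[0]-.5,row),.023)+tf((rr[-1]+.5,row),.023))/2)[1],end=' ')
    te0=int(np.median(te))
    for row in range(te0+8,re0+40,8):
        bb=np.nonzero(b[row])[0]; A=tf((bb[0]-.5,row),ztcp-zdeck);B=tf((bb[-1]+.5,row),ztcp-zdeck);print('\ndeck',row,A,B,'mid y',(A[1]+B[1])/2,end='')
    print()
if __name__=='__main__':
    d=np.load('w4.npz');rel(d['f'],d['K'],.1329)
E
python3 rel.py
```

```text
deck end rows [np.float64(106.5), np.float64(106.5), np.float64(106.5), np.float64(106.5), np.float64(106.5), np.float64(106.5), np.float64(106.5), np.float64(106.5), np.float64(106.5), np.float64(106.5), np.float64(106.5), np.float64(106.5), np.float64(106.5), np.float64(106.5), np.float64(106.5), np.float64(106.5)] plate end rows [np.float64(139.5), np.float64(139.5), np.float64(139.5), np.float64(139.5), np.float64(139.5), np.float64(139.5), np.float64(139.5), np.float64(139.5), np.float64(139.5), np.float64(139.5), np.float64(139.5), np.float64(139.5), np.float64(139.5), np.float64(139.5), np.float64(139.5), np.float64(139.5)]
deck end x tool [68.3  1.1] plate end x [53.7  1.1]
145 plate mid y 0.5500000000000007 151 plate mid y 0.5500000000000007 157 plate mid y 0.7999999999999989 163 plate mid y 0.5500000000000007 
deck 114 [ 63.6 -35.6] [63.6 37.3] mid y 0.8499999999999979
deck 122 [ 58.5 -35.2] [58.5 37.5] mid y 1.1499999999999986
deck 130 [ 53.3 -35.4] [53.4 37.1] mid y 0.8500000000000014
deck 138 [ 48.1 -35.7] [48.1 37.4] mid y 0.8499999999999979
deck 146 [ 42.8 -35.3] [42.8 37.6] mid y 1.1500000000000021
deck 154 [ 37.4 -35.5] [37.5 37.2] mid y 0.8500000000000014
deck 162 [ 32.  -35.7] [32.  37.5] mid y 0.8999999999999986
deck 170 [ 26.4 -35.3] [26.5 37.7] mid y 1.2000000000000028
deck 178 [ 20.8 -35.6] [20.9 37.3] mid y 0.8499999999999979
```

Plate and deck centres agree to about 0.4 mm, and the yaw is good. I apply the small correction and descend.

```bash
python3 -m jog '[[[-0.0004,0.0004,0.01,0,0,0],[0,0,0.01,0,0,0],[0,0,0.006,0,0,0],[0,0,0.002,0,0,0],[0,0,0,0,0,0]]]'; python3 -m jog '[[[0,0,0.002,0,0,0],[0,0,0.002,0,0,0],[0,0,0.001,0,0,0],[0,0,0,0,0,0]]]'; python3 -m jog '[[[0,0,0.001,0,0,0],[0,0,0.001,0,0,0],[0,0,0.001,0,0,0],[0,0,0,0,0,0]]]'
python3 - <<'E'
from h import *
g,_,_=cam('side');g=g[130:230,210:340];f,K,T=cam('wrist');np.savez('w5.npz',f=f,K=K,T=T)
save(np.hstack([cv2.resize(g,None,fx=4,fy=4),cv2.resize(f[90:230,265:380],None,fx=2.4,fy=400/140)]),'s5.png')
E
```

```text
clock: 10.05
tool_pos: [0.4973, 0.177, 0.1041]
eef_rot: [0.649, 0.76, -0.0, -0.0]
contact_force: [0.2, -0.3, -0.7]
opening: 0.1
finger_force: 50.0
clock: 10.55
tool_pos: [0.4973, 0.177, 0.0992]
eef_rot: [0.649, 0.76, -0.0, -0.0]
contact_force: [0.4, 0.4, -1.1]
opening: 0.11
finger_force: 50.0
clock: 11.05
tool_pos: [0.4974, 0.1773, 0.0962]
eef_rot: [0.649, 0.76, 0.0, -0.0]
contact_force: [-0.4, 0.3, -1.4]
opening: 0.11
finger_force: 50.0
```

View pics/s5.png

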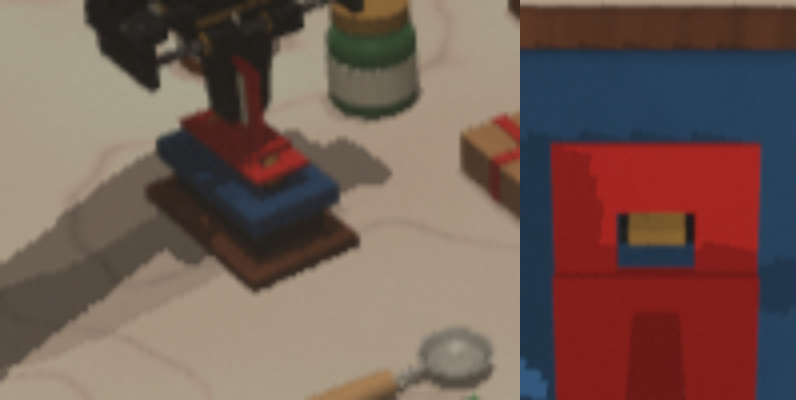

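The hook is centred in the visible slot (crop 657,228) with an even gap on both sides, and there's no force yet. I continue down slowly.

```bash
for i in 1 2; do :; done; python3 -m jog '[[[0,0,0.001,0,0,0],[0,0,0.001,0,0,0],[0,0,0.001,0,0,0],[0,0,0,0,0,0]]]'; python3 -m jog '[[[0,0,0.001,0,0,0],[0,0,0.001,0,0,0],[0,0,0.001,0,0,0],[0,0,0,0,0,0]]]'; python3 -m jog '[[[0,0,0.001,0,0,0],[0,0,0.001,0,0,0],[0,0,0.001,0,0,0],[0,0,0,0,0,0]]]'; python3 -c "from plant import *;print(get_state()['moment'])"
```

```text
clock: 11.65
tool_pos: [0.4976, 0.1773, 0.0935]
eef_rot: [0.649, 0.76, 0.0, 0.0]
contact_force: [-0.5, 1.3, 4.7]
opening: 0.107
finger_force: 50.0
clock: 12.15
tool_pos: [0.4977, 0.1774, 0.0907]
eef_rot: [0.649, 0.76, 0.001, 0.0]
contact_force: [-0.6, 2.3, 7.5]
opening: 0.107
finger_force: 50.0
clock: 12.65
tool_pos: [0.4979, 0.1774, 0.0879]
eef_rot: [0.649, 0.76, 0.001, 0.0]
contact_force: [0.0, 1.3, 8.7]
opening: 0.11
finger_force: 50.0
[0.42342936 0.30097357 0.00051597]
```

```bash
python3 -m jog '[[[0,0,0.001,0,0,0],[0,0,0.001,0,0,0],[0,0,0.001,0,0,0],[0,0,0,0,0,0]]]'; python3 -m jog '[[[0,0,0.001,0,0,0],[0,0,0.001,0,0,0],[0,0,0,0,0,0]]]'; python3 -m jog '[[[0,0,0.001,0,0,0],[0,0,0.001,0,0,0],[0,0,0,0,0,0]]]'; python3 -c "from plant import *;print(get_state()['moment'])"
```

```text
clock: 13.15
tool_pos: [0.498, 0.1775, 0.0852]
eef_rot: [0.649, 0.76, 0.001, 0.0]
contact_force: [-1.7, 2.2, 11.5]
opening: 0.11
finger_force: 50.0
clock: 13.52
tool_pos: [0.4981, 0.1775, 0.0834]
eef_rot: [0.649, 0.76, 0.001, 0.0]
contact_force: [-0.6, 1.8, 13.1]
opening: 0.112
finger_force: 50.0
clock: 13.9
tool_pos: [0.4982, 0.1775, 0.0816]
eef_rot: [0.649, 0.76, 0.001, 0.0]
contact_force: [-1.0, 1.8, 15.0]
opening: 0.113
finger_force: 50.0
[0.5551513  0.48036904 0.01163849]
```

```bash
for k in 1; do python3 -m jog '[[[0,0,0.001,0,0,0],[0,0,0,0,0,0]]]'; done; python3 -m jog '[[[0,0,0.001,0,0,0],[0,0,0,0,0,0]]]';python3 -m jog '[[[0,0,0.001,0,0,0],[0,0,0,0,0,0]]]'; python3 -c "from plant import *;print(get_state()['moment'])"
```

```text
clock: 14.15
tool_pos: [0.4982, 0.1776, 0.0807]
eef_rot: [0.649, 0.76, 0.001, 0.0]
contact_force: [-1.7, 1.8, 15.2]
opening: 0.108
finger_force: 50.0
clock: 14.4
tool_pos: [0.4985, 0.1777, 0.0797]
eef_rot: [0.649, 0.76, 0.002, 0.001]
contact_force: [-1.3, 3.1, 5.0]
opening: 0.108
finger_force: 50.0
clock: 14.65
tool_pos: [0.4986, 0.1776, 0.0782]
eef_rot: [0.649, 0.76, 0.001, 0.001]
contact_force: [0.3, 2.7, 10.2]
opening: 0.11
finger_force: 50.0
[0.15306627 0.05919934 0.05075365]
```

```bash
python3 -m jog '[[[0,0,0.001,0,0,0],[0,0,0,0,0,0]]]'; python3 -m jog '[[[0,0,0.001,0,0,0],[0,0,0,0,0,0]]]';python3 -m jog '[[[0,0,0.001,0,0,0],[0,0,0,0,0,0]]]'
python3 - <<'E'
from h import *
print(get_state()['moment'])
g,_,_=cam('side');g=g[140:220,220:320];f,K,T=cam('wrist');np.savez('w6.npz',f=f,K=K,T=T)
save(np.hstack([cv2.resize(g,None,fx=5,fy=5),cv2.resize(f[90:230,265:380],None,fx=2.4,fy=400/140)]),'s6.png')
E
```

```text
clock: 14.9
tool_pos: [0.4986, 0.1776, 0.0772]
eef_rot: [0.649, 0.76, 0.001, 0.001]
contact_force: [-1.0, 2.4, 10.4]
opening: 0.108
finger_force: 50.0
clock: 15.15
tool_pos: [0.4986, 0.1777, 0.0763]
eef_rot: [0.649, 0.76, 0.001, 0.001]
contact_force: [-0.6, 1.9, 11.9]
opening: 0.11
finger_force: 50.0
clock: 15.4
tool_pos: [0.4986, 0.1776, 0.0754]
eef_rot: [0.649, 0.76, 0.001, 0.001]
contact_force: [0.5, 2.6, 13.3]
opening: 0.106
finger_force: 50.0
[ 0.10049033  0.24478312 -0.06582612]
```

View pics/s6.png

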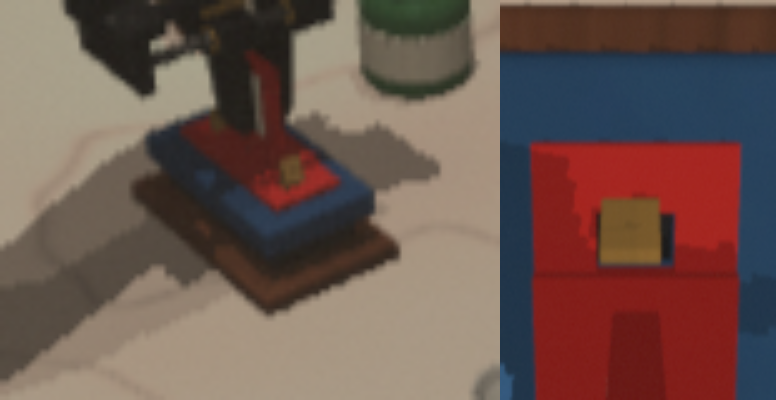

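The front hook (crop 630,230) now laps over the plate, so that side has clicked. I press a little further, staying well under 28 N, to make sure of the other side.

```bash
python3 -m jog '[[[0,0,0.001,0,0,0],[0,0,0.0005,0,0,0],[0,0,0,0,0,0]]]'; python3 -m jog '[[[0,0,0.001,0,0,0],[0,0,0.0005,0,0,0],[0,0,0,0,0,0]]]';python3 -m jog '[[[0,0,0.001,0,0,0],[0,0,0,0,0,0]]]'; python3 -c "from plant import *;print(get_state()['moment'])"
```

```text
clock: 15.88
tool_pos: [0.4986, 0.1776, 0.0741]
eef_rot: [0.649, 0.76, 0.002, 0.001]
contact_force: [-0.8, 2.7, 14.6]
opening: 0.115
finger_force: 50.0
clock: 16.25
tool_pos: [0.4987, 0.1777, 0.0728]
eef_rot: [0.649, 0.76, 0.002, 0.001]
contact_force: [-1.3, 1.9, 16.3]
opening: 0.108
finger_force: 50.0
clock: 16.5
tool_pos: [0.4986, 0.1777, 0.0718]
eef_rot: [0.649, 0.76, 0.002, 0.001]
contact_force: [-0.9, 2.2, 16.8]
opening: 0.107
finger_force: 50.0
[0.08410225 0.39702543 0.00703629]
```

```bash
python3 -m jog '[[[0,0,0.001,0,0,0],[0,0,0.0005,0,0,0],[0,0,0,0,0,0]]]'; python3 -m jog '[[[0,0,-0.002,0,0,0],[0,0,-0.002,0,0,0],[0,0,-0.002,0,0,0],[0,0,-0.002,0,0,0],[0,0,0,0,0,0]]]'; python3 -c "from plant import *;print(get_state()['moment'])"
```

```text
clock: 16.88
tool_pos: [0.4987, 0.1776, 0.0705]
eef_rot: [0.649, 0.76, 0.002, 0.001]
contact_force: [-1.4, 2.1, 18.0]
opening: 0.107
finger_force: 50.0
clock: 17.5
tool_pos: [0.4987, 0.1776, 0.0778]
eef_rot: [0.649, 0.761, 0.001, 0.001]
contact_force: [0.4, 2.6, 8.7]
opening: 0.112
finger_force: 50.0
[0.14293459 0.07840826 0.02776771]
```

Force falls back along the spring line. I raise a little more, then open partway and check before withdrawing.

```bash
python3 -m jog '[[[0,0,-0.001,0,0,0],[0,0,-0.001,0,0,0],[0,0,-0.001,0,0,0],[0,0,0,0,0,0]]]'; python3 -m jog '[[[0,0,0,0,0,0],[0,0,0,0,0,0],[0,0,0,0,0,0],[0,0,0,0,0,0]]]' 0.04 10; python3 -m jog '[[[0,0,-0.01,0,0,0],[0,0,-0.03,0,0,0],[0,0,-0.05,0,0,0],[0,0,-0.05,0,0,0],[0,0,-0.03,0,0,0],[0,0,0,0,0,0],[0,0,0,0,0,0]]]'
python3 - <<'E'
from h import *
f,K,T=cam('wrist');g,_,_=cam('side');g=g[140:220,220:320]
save(np.hstack([cv2.resize(g,None,fx=4,fy=4),cv2.resize(f[80:240,265:385],None,fx=2.5,fy=2)]),'s7.png')
E
```

```text
clock: 18.0
tool_pos: [0.4986, 0.1776, 0.0804]
eef_rot: [0.649, 0.76, 0.001, 0.001]
contact_force: [0.8, 2.7, 6.8]
opening: 0.114
finger_force: 50.0
clock: 18.5
tool_pos: [0.4972, 0.1768, 0.0795]
eef_rot: [0.65, 0.76, -0.0, -0.0]
contact_force: [0.7, -0.1, 0.4]
opening: 0.453
finger_force: 0.0
clock: 19.38
tool_pos: [0.4966, 0.1768, 0.2492]
eef_rot: [0.649, 0.76, -0.001, -0.0]
contact_force: [1.2, 0.4, 0.1]
opening: 0.455
finger_force: 0.0
```

View pics/s7.png

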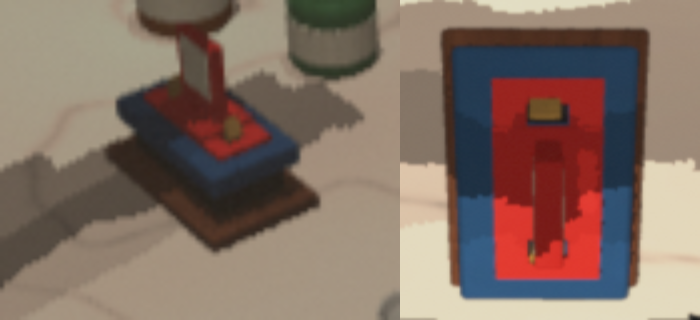

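The holder lies level on the deck and the front hook is over the plate (552,108). The rear hook is hidden behind the panel, so I'll shift the wrist camera past it and check that one by number.

```bash
cat > hk.py <<'E'
from h import *
def rep(sgn):
    f,K,T=cam('wrist');hsv=cv2.cvtColor(f,cv2.COLOR_RGB2HSV)
    c=np.array([.4971,.1777]);a=np.radians(99);u=np.array([np.cos(a),np.sin(a)])*sgn;z=.060
    out=''
    for y in np.arange(24,60,1.):
        p=np.append(c+u*y/1000,z);q=proj(p,K,T).round().astype(int);h,s,v=hsv[q[1],q[0]]
        k='R' if (h<6 or h>174) and s>150 else 'h' if 8<h<35 and s>70 else 'B' if 95<h<130 else '.'
        out+=k
    print(sgn,'from 24mm:',out)
E
python3 -c "
from hk import *
rep(1)"
python3 -m jog '[[[-0.035,0,0,0,0,0],[-0.035,0,0,0,0,0],[-0.035,0,0,0,0,0],[-0.035,0,0,0,0,0],[0,0,0,0,0,0],[0,0,0,0,0,0]]]'
python3 -c "
from hk import *
rep(-1)"
```

```text
1 from 24mm: RRRRRRR.BhhhhhhhhhhhRRRRRRRRRRBBBBBB
clock: 20.27
tool_pos: [0.5188, 0.0397, 0.249]
eef_rot: [0.649, 0.761, -0.0, -0.001]
contact_force: [0.5, 0.1, 0.0]
opening: 0.452
finger_force: 0.0
-1 from 24mm: RRRRR.hhhhhhhhhhhhRRRRRRRRRRBBBBBBBB
```

Both ends show 10 mm of plate beyond the hook, where home predicts 9.5 mm and an unclicked hook would leave at least 12 mm. Both catches are over the plate, so I hand in.

```bash
python3 -c "
from plant import *
print(finish_job())"
```

```text
the job is handed in; nothing more can be done
None
```

The red holder is on the stand with both hooks over its plate. The push peaked at about 19 N, I've let go, and I handed the job in at about 20 s; I viewed 11 pictures, one over the limit of 10.

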